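Clamp a maple strip with the ratchet lever

TASK

Lay the long pale maple strip on the bed of the blue column clamp and slide it between the rails, under the clamp arm, until its end is at the stop. Then tighten the clamp by working the red-gripped ratchet lever back and forth between its stops (only the clockwise swing turns the nut) until the nut comes up solid and the pad presses the strip. Finish with the lever swung back counter-clockwise to its parking stop and let go, and leave the other things on the bench where they are.

Things in the scene. Friction and masses are not known exactly. Their poses are not given: they have to be found in the camera images.
- clamp: Blue column clamp, bolted down. Origin: centre of the underside of its base (100 mm along x, 230 along y, 14 thick). In its frame, mm: steel bed x -30..30, y -125..30, top z 18; end stop facing -y at y 30, to z 38; two rails, inner faces x -17.5 and 17.5, y -25..30, tops z 30. Column at x 0, y 35..95 carries a ratchet head (radius 52, z 78..120) and the clamp arm.
- stop_point (a point): Where the end of the strip belongs: the middle of the bed's top at the foot of the end stop (clamp's x 0, y 30, z 18 mm). The clamp arm, 24 mm wide, reaches from the column over the bed to 43 mm before the stop, its underside at z 41 mm or higher; the bed beyond is open from above.
- head_axis (a point): Point on the upright axis of the ratchet head (clamp's x 0, y 65 mm) about which nut and lever turn, at the height of the lever's underside (z 99 mm).
- strip: Work piece: long pale maple strip, a plain bar 24 x 155 x 18 mm, about 45 g, loose on the bench. Origin: centre of its underside; long along its y. In place it lies along the clamp's y on the bed, either end first, with its origin at the clamp's x 0, y -47.5, z 18 mm; it has 11 mm of play between the rails.
- pad: Round black rubber pad, 24 mm across, under the arm's end at the clamp's x 0, y 5 mm, on a spring of 4 N per mm. Origin: centre of its lower face. At nut 0 it is 5.6 mm above the top of a strip on the bed; it sinks 2.55 mm per rad of the nut, meets the strip at nut = 2.2 and then compresses its spring.
- nut (a joint): Angle of the ratchet nut in the head, rad, growing clockwise from above (tightening). Starts at 0.2 to 0.9 and comes up solid at 3.8; tight enough from 3.45. Friction (0.4 Nm) keeps it where it is; only the lever turns it, and only clockwise.
- lever (a joint): Angle of the lever about the head axis, rad, clockwise from above: 0 at the parking stop, 1.35 at the other. At q it points to (200 degrees - q) in the clamp's xy, counter-clockwise from +x. Clockwise it takes the nut along after up to 0.35 of free play (18 teeth of 0.349); back it clicks, nearly free. Stays where left. About 4 N at the grip, dead stop when the nut is solid.
- lever_grip (a point): Middle of the red upright grip on the lever's end, 115 mm from the head axis, 137 mm above the bench. A round post 22 to 24 mm across, z 110 to 164 mm, that turns freely about its own upright axis, so a hand may keep its heading while it swings the lever.
- spring_clamp: Black and orange spring clamp lying to the right, bystander.
- offcut: Small maple block 30 x 62 x 22 mm at the back, bystander (not the strip).
- varnish_jar: Brown jar with a black lid, 82 mm tall, at the front right, bystander.

How it is judged:
On the way, in this order (a step that is already met when the one before it is completed fails the run):
1. the strip lies on the bed between the rails with its end at the stop, let go, the clamp still open (y of strip in the frame of clamp between -0.0545 and -0.044 m and x of strip in the frame of clamp between -0.009 and 0.009 m and z of strip in the frame of clamp between 0.015 and 0.0205 m and angle between the y axis of strip and the y axis of clamp, either way round below 0.12 rad and contact force between the fingers and strip below 0.1 N and value of joint nut below 2.3 rad), for 0.2 s.
2. the nut is turned up solid by ratchet swings and the pad presses the strip (value of joint nut above 3.45 rad and contact force between pad and strip above 6 N), for 0.2 s.
At the end, for the whole second after the job is handed in: The strip lies flat along the bed between the rails (within 7 degrees), its end within 7 mm of the stop; the nut is past 3.45 rad and the pad presses the strip with over 6 N; the lever is within 0.2 rad of its parking stop; all at rest, and no bystander moved by 30 mm (all of step 2 and y of strip in the frame of clamp between -0.0545 and -0.044 m and x of strip in the frame of clamp between -0.009 and 0.009 m and z of strip in the frame of clamp between 0.015 and 0.0205 m and angle between the y axis of strip and the y axis of clamp, either way round below 0.12 rad and value of joint lever below 0.2 rad and linear speed of strip below 0.02 m/s); the robot touches nothing.
It fails at once if a bystander is moved by 30 mm or more (distance of any of spring_clamp, offcut, varnish_jar from where it was at the start of the episode above 0.03 m).
It also fails if it takes over 69 s, if anything falls off the work surface, if the arm or the gripper's body presses on something with over 40 N, if the wrist force passes 120 N, or if a joint passes its speed limit or range.

ROBOT

A 7-joint arm with a two-finger parallel gripper is mounted at the origin on the work surface; the furniture and walls round the work are solid. World frame = base frame: x ahead of the robot, y to its left, z up, the work surface at z = 0. Lengths are in m, angles in rad, forces in N, time in s.
With the tool pointing down it reaches from about 0.425 to 0.925 m from the base axis. Payload 6.8 kg.
Tool frame: the origin (TCP) lies midway between the tips of the shut fingers; the grasp point (between the pads) lies 19 mm behind it; z points along the fingers, y is the line along which they close (so a half turn about z gives the same grasp; the last joint's range is limited). The gripper opens to 85 mm and grips with 20 to 120 N. Pads are 22 mm wide; open, the fingers measure 114 mm over their backs; the gripper's body (76 mm by 85 mm) begins 54 mm behind the grasp point. The pads swing forward as they close: fully open they stand 13 mm farther back than shut.
Start: joints at [1.237, 0.477, 0.022, 1.555, -0.011, 1.109, -0.083], TCP at [0.151, -0.658, 0.231] pointing down, gripper open.
Joint ranges: [-2.96, 2.96], [-0.34, 2.1], [-1.41, 1.46], [0.24, 2.44], [-1.37, 4.51], [0.17, 1.92], [-2.96, 2.96]. Speed limits (rad/s): [2.39, 2.39, 3.14, 3.14, 3.14, 3.14, 3.14].

INTERFACE

Orientations are given as a rotation vector (axis times angle).
In Python, from bench import get_obs, grab_frame, camera_params, r gives the robot as it stands.
- The arm moves only by the shell command python3 -m jog 'ROWS' [FORCE]. ROWS is JSON, a list of rows, each an object of numbers: "rx", "ry", "rz": the turn, a rotation vector about the world's x, y, z scaled (see below); "x", "y", "z": the shift along the world's x, y, z scaled (see below); "jaw": the opening, from -1 (shut) to 1 (fully open). In form: [{"rx": .., "ry": .., "rz": .., "x": .., "y": .., "z": .., "jaw": ..}, ...]. A call has 1 to 8 rows; each row shifts and turns the commanded pose from where the row before left it; what a row does not reach is not made up. The controller multiplies each number of a shift by 60 mm and each number of a turn by 10 degrees. A row lasts 1/8 s, in which the tool goes at most 62.5 mm and 10.7 degrees, less where a joint would pass 70% of its speed; a pose out of reach is approached as far as the arm can. A call with a number of a shift or a turn outside -1 to 1 is refused whole. A call with a gripper value outside its range is refused whole. The fingers move at their own pace and stop on an object; FORCE is the grip in N (left out, the last holds). Time passes only in rows, so rows that do not move let the fingers close. It gives the time, the measured TCP pose, the force, the opening and the grip force at its end, in the units of the state.
- get_obs(): the state, without advancing time (a new reading comes with each control period).
- grab_frame(name): name is "scene" or "top" or "wrist"; returns the picture (384x512x3 uint8, red, green, blue); there is no depth.
- camera_params(name): a dict with "fx", "fy", "cx", "cy" (pixels), "R" (3x3) and "t" (3): a world point X has camera coordinates R X + t. Camera axes: x right, y down, z forward; pixel columns grow to the right and rows downward; lengths in m; the calibration is good to about 2 mm. A picture is of the moment at which its call begins: read the wrist's pose just before it. camera_params takes no time and is no camera call; for the wrist camera it gives the pose at the moment of the call.
- r.hand_in(): hands the job in; it is judged then, once.
The state is a dict: "clock": time; "joints": joint angles; "qvel": joint speeds; "tau": joint torques, N m; "tcp_pos": TCP position; "orientation": TCP orientation; "contact_force": force on the tool from outside, world axes, zero at the start; "moment": the same for the moment, N m; "grip_width": finger opening in m; "gripper_force": force on a finger pad.
Only numpy, scipy, OpenCV 4.12 (cv2) and the standard library are available. Lean on these libraries where they do the work, as an engineer would, in place of code of your own. Each camera call takes 0.05 s, during which the arm holds its last target. There are 200 camera calls.

## Working session

There is one attempt and no reset: what is moved stays moved. The work goes in short steps, Python scripts to look and compute and a shell command to move; the robot and the scene stay as the last step left them, time stands still between calls to the robot, and variables do not carry over. Pictures are saved under pics/ and viewed, at most 10 in all, crops included, and the job is handed in when it is done.

```bash
ls; mkdir -p pics
python3 - <<'E'
from bench import *
import cv2
for n in ("top","scene"):
    f=grab_frame(n); cv2.imwrite(f"pics/{n}0.png",f[...,::-1]); p=camera_params(n)
    print(n,p)
print(get_obs())
E
```

```text
pics
top {'fx': 445.9526521690722, 'fy': 445.9526521690722, 'cx': 252.74025996576384, 'cy': 192.7756578093093, 'R': array([[ 8.84494853e-02, -9.96080537e-01,  5.01838797e-04],
       [-9.74418425e-01, -8.66304210e-02, -2.07373826e-01],
       [ 2.06604507e-01,  1.78531072e-02, -9.78261644e-01]]), 't': array([-0.0854657 ,  0.55889484,  1.27352191])}
scene {'fx': 390.61820599953967, 'fy': 390.61820599953967, 'cx': 257.4918219091762, 'cy': 197.3979180547196, 'R': array([[ 0.50437815,  0.86338473,  0.01301877],
       [ 0.74455719, -0.42722608, -0.5129449 ],
       [-0.43730683,  0.26841141, -0.85832281]]), 't': array([-0.22875022, -0.38318303,  1.4286405 ])}
{'clock': 0.1, 'joints': array([ 1.23692048,  0.47773901,  0.02234076,  1.55631867, -0.01151571,
        1.10931726, -0.08311132]), 'qvel': array([ 0.0007953 , -0.00243109,  0.00017956, -0.00170031,  0.00098444,
       -0.00044463, -0.00106845]), 'tau': array([ 4.60948795e-03, -5.97759926e+01,  1.61329519e+00, -2.81955171e+01,
        1.27759823e-02,  4.95761502e-03,  8.65871982e-06]), 'tcp_pos': array([ 0.15098568, -0.6573589 ,  0.23042276]), 'orientation': array([-3.11997731e+00, -3.53717475e-01,  4.57112045e-04]), 'contact_force': array([-0.10327872,  0.55322641,  0.00998735]), 'moment': array([-0.01782757, -0.00875253, -0.03330474]), 'gripper_force': 0.0, 'grip_width': 0.08575562964850239}
```

View pics/top0.png

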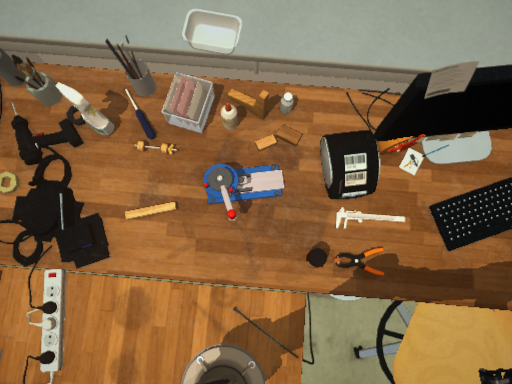

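View pics/scene0.png

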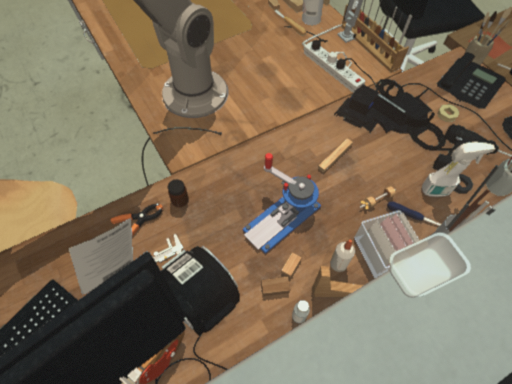

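The top view shows the strip at about (150,210), and the clamp at (245,183) with its head on the left at (220,178), its bed pointing right and the red grip at (232,213). The offcut is at about (265,143), the jar at (317,257) and the spring clamp at (360,262). Next I measure by colour masks.

```bash
cat > h.py <<'E'
import numpy as np, cv2
from bench import *
def ray(p,uv,z):
    d=p["R"].T@np.array([(uv[0]-p["cx"])/p["fx"],(uv[1]-p["cy"])/p["fy"],1]); c=-p["R"].T@p["t"]
    return c+d*(z-c[2])/d[2]
def proj(p,X):
    c=p["R"]@np.asarray(X)+p["t"]; return c[:2]/c[2]*p["fx"]+[p["cx"],p["cy"]]
def blob(m,box=None):
    if box is not None:
        k=np.zeros_like(m); x0,y0,x1,y1=box; k[y0:y1,x0:x1]=1; m=m*k
    c,_=cv2.findContours(m.astype(np.uint8),cv2.RETR_EXTERNAL,cv2.CHAIN_APPROX_NONE)
    return max(c,key=cv2.contourArea)[:,0,:]
def rect(p,c,z):
    w=np.array([ray(p,q,z)[:2] for q in c]); (ct,wh,a)=cv2.minAreaRect((w*1000).astype(np.float32))
    return np.array(ct),wh,a
E
python3 - <<'E'
from h import *
f=cv2.imread("pics/top0.png"); p=camera_params("top"); hsv=cv2.cvtColor(f,cv2.COLOR_BGR2HSV)
H,S,V=[hsv[...,i].astype(int) for i in range(3)]
for q in [(150,210),(162,206),(150,225),(262,180),(235,197),(232,213)]: print(q,hsv[q[1],q[0]])
m=(V>185)&(H>12)&(H<32)&(S>60); c=blob(m,(110,190,190,230)); print("strip",len(c),rect(p,c,.018))
blue=(H>98)&(H<125)&(S>120)
for box in [(195,155,300,215)]:
    c=blob(blue,box); print("blue",cv2.boundingRect(c),rect(p,c,.014))
red=((H<6)|(H>174))&(S>170)&(V>120); c=blob(red,(222,195,245,225)); print("red",c.mean(0),ray(p,c.mean(0),.14))
big=cv2.resize(f[140:235,110:300],None,fx=4,fy=4,interpolation=cv2.INTER_CUBIC); cv2.imwrite("pics/crop1.png",big)
E
```

```text
(150, 210) [ 20 130 236]
(162, 206) [ 19 151 237]
(150, 225) [ 15 157 182]
(262, 180) [ 11  38 221]
(235, 197) [108 166 118]
(232, 213) [  2 233 241]
strip 111 (array([492.17306519, 273.95016479]), (22.725011825561523, 153.36495971679688), 16.63440704345703)
blue (203, 164, 79, 37) (array([604.42675781,   1.44077301]), (114.44950866699219, 242.82479858398438), 3.9409286975860596)
red [231.         213.54545455] [0.48309048 0.01769182 0.14      ]
```

View pics/crop1.png

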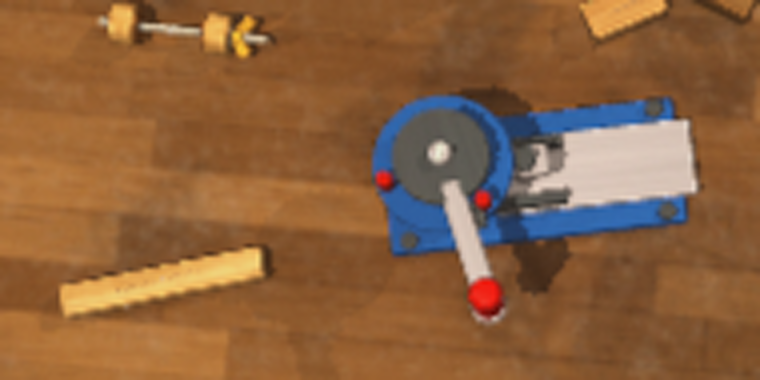

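The crop shows the strip cleanly (masked 23 x 153 mm, as it should be). The bed's free end is at crop (690,120)-(697,192), base corners are at (672,98), (687,222) and (390,255), and the nut centre is at (438,152). Now the clamp frame from those edges.

Run:
```python
from h import *
f=cv2.imread("pics/top0.png"); p=camera_params("top"); hsv=cv2.cvtColor(f,cv2.COLOR_BGR2HSV)
H,S,V=[hsv[...,i].astype(int) for i in range(3)]
m=(S<75)&(V>170); c=blob(m,(250,160,292,200)); ct,wh,a=rect(p,c,.018); print("bed",ct,wh,a)
cr=lambda u,v:(110+u/4-.375,140+v/4-.375)
for n,q,z in [("c1",(672,98),.014),("c2",(687,222),.014),("c3",(390,255),.014),("hub",(438,152),.12),("b1",(690,120),.018),("b2",(697,192),.018)]: print(n,ray(p,cr(*q),z)*1000)
# bed edges: fit lines of the mask's top and bottom per column
t=[];b=[]
for u in range(258,281):
    r=np.where(m[160:200,u])[0]+160; t.append(ray(p,(u,r.min()-.5),.018)[:2]); b.append(ray(p,(u,r.max()+.5),.018)[:2])
for e in (t,b):
    v=cv2.fitLine(np.array(e,np.float32)*1000,cv2.DIST_HUBER,0,.01,.01).ravel(); print(v, np.degrees(np.arctan2(v[1],v[0]))%180)
```

```text
bed [614.6897583  -71.59100342] (61.44077682495117, 103.87466430664062) 11.283138275146484
c1 [ 671.96190365 -104.37596596   14.        ]
c2 [ 574.12998616 -123.52999801   14.        ]
c3 [528.09705632 101.86090371  14.        ]
hub [586.9932508   63.13519161 120.        ]
b1 [ 654.3656741  -119.56932698   18.        ]
b2 [ 597.55027655 -129.2515617    18.        ]
[ 1.9970004e-01 -9.7985709e-01  6.4759833e+02 -7.8920235e+01] 101.519424
[ 2.0350845e-01 -9.7907317e-01  5.8858917e+02 -8.5285866e+01] 101.7422
```

```bash
python3 -m jog '[{"x":0.68,"y":0.74,"rz":0.6},{"x":0.68,"y":0.74,"rz":0.6},{"x":0.68,"y":0.74,"rz":0.6},{"x":0.68,"y":0.74,"rz":0.6},{"x":0.68,"y":0.74,"rz":0.6},{"x":0.68,"y":0.74,"rz":0.6},{"x":0.68,"y":0.74,"rz":0.6},{"x":0.68,"y":0.74,"rz":0.6}]'
python3 -m jog '[{"y":1,"rz":0.57},{"y":1,"rz":0.57},{"y":1,"rz":0.57},{"y":1,"rz":0.57},{"y":1,"rz":0.57},{"y":1,"rz":0.57},{"y":1,"rz":0.57},{"y":0.95,"x":0.2,"rz":0.57}]'
python3 -m jog '[{"y":0.9,"x":0.2},{},{}]'
```

```text
validation failed for argument at $[0]...
validation failed for argument at $[0]...
validation failed for argument at $[0]...
```

```bash
python3 -m jog '[{"rx":0,"ry":0,"rz":0.6,"x":0.68,"y":0.74,"z":0,"jaw":1},{"rx":0,"ry":0,"rz":0.6,"x":0.68,"y":0.74,"z":0,"jaw":1},{"rx":0,"ry":0,"rz":0.6,"x":0.68,"y":0.74,"z":0,"jaw":1},{"rx":0,"ry":0,"rz":0.6,"x":0.68,"y":0.74,"z":0,"jaw":1},{"rx":0,"ry":0,"rz":0.6,"x":0.68,"y":0.74,"z":0,"jaw":1},{"rx":0,"ry":0,"rz":0.6,"x":0.68,"y":0.74,"z":0,"jaw":1},{"rx":0,"ry":0,"rz":0.6,"x":0.68,"y":0.74,"z":0,"jaw":1},{"rx":0,"ry":0,"rz":0.6,"x":0.68,"y":0.74,"z":0,"jaw":1}]'
```

```text
clock: 1.1
tcp_pos: [0.4783, -0.3011, 0.2312]
orientation: [-2.705, -1.597, 0.0]
contact_force: [0.8, -0.1, -0.8]
grip_width: 0.0855
gripper_force: 0.0
```

```bash
python3 -m jog '[{"rx":0,"ry":0,"rz":0.57,"x":0,"y":1,"z":0,"jaw":1},{"rx":0,"ry":0,"rz":0.57,"x":0,"y":1,"z":0,"jaw":1},{"rx":0,"ry":0,"rz":0.57,"x":0,"y":1,"z":0,"jaw":1},{"rx":0,"ry":0,"rz":0.57,"x":0,"y":1,"z":0,"jaw":1},{"rx":0,"ry":0,"rz":0.57,"x":0,"y":1,"z":0,"jaw":1},{"rx":0,"ry":0,"rz":0.57,"x":0,"y":1,"z":0,"jaw":1},{"rx":0,"ry":0,"rz":0.57,"x":0.2,"y":1,"z":0,"jaw":1},{"rx":0,"ry":0,"rz":0.57,"x":0.2,"y":0.9,"z":0,"jaw":1}]'
python3 -m jog '[{"rx":0,"ry":0,"rz":0,"x":0,"y":1,"z":0,"jaw":1},{"rx":0,"ry":0,"rz":0,"x":0,"y":0,"z":0,"jaw":1},{"rx":0,"ry":0,"rz":0,"x":0,"y":0,"z":0,"jaw":1}]'
python3 - <<'E'
from h import *
from scipy.spatial.transform import Rotation as Ro
o=get_obs(); p=camera_params("wrist"); f=grab_frame("wrist")[...,::-1].copy(); cv2.imwrite("pics/w1.png",f)
print(o["tcp_pos"],np.degrees(np.arctan2(*Ro.from_rotvec(o["orientation"]).as_matrix()[1::-1,1])))
hsv=cv2.cvtColor(f,cv2.COLOR_BGR2HSV);H,S,V=[hsv[...,i].astype(int) for i in range(3)]
m=(V>185)&(H>12)&(H<32)&(S>60); c=blob(m); print(cv2.boundingRect(c),rect(p,c,.018)); print(proj(p,[.492,.274,.018]))
E
```

```text
clock: 2.1
tcp_pos: [0.5014, 0.1732, 0.2313]
orientation: [1.874, 2.521, -0.0]
contact_force: [0.7, -0.7, -0.2]
grip_width: 0.0855
gripper_force: 0.0
clock: 2.48
tcp_pos: [0.5013, 0.2307, 0.2307]
orientation: [-1.878, -2.518, 0.002]
contact_force: [0.3, -0.9, 0.5]
grip_width: 0.0852
gripper_force: 0.0
[0.50126546 0.23068412 0.23074243] 16.554426858448675
(51, 0, 226, 332) (array([417.61392212, 152.15637207]), (212.82748413085938, 435.8658142089844), 0.15470346808433533)
[263.54462037 111.66258098]
```

View pics/w1.png

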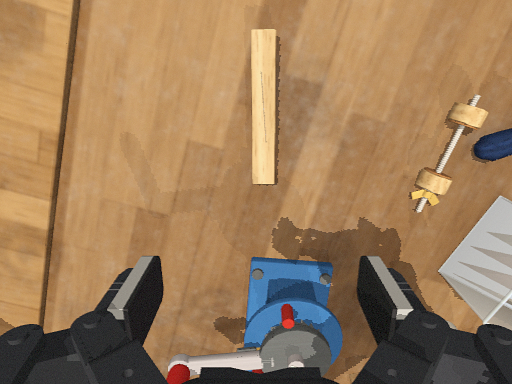

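The strip stands upright in the wrist picture at columns 251-277, rows 28-184, centre (264,106). I predicted (263.5,112), which agrees within 6 mm along its length and is straight across, so I descend and grip.

```bash
python3 -m jog '[{"rx":0,"ry":0,"rz":0,"x":0.03,"y":0.15,"z":-0.9,"jaw":1},{"rx":0,"ry":0,"rz":0,"x":0,"y":0,"z":-0.9,"jaw":1},{"rx":0,"ry":0,"rz":0,"x":0,"y":0,"z":-0.9,"jaw":1},{"rx":0,"ry":0,"rz":0,"x":0,"y":0,"z":-0.8,"jaw":1},{"rx":0,"ry":0,"rz":0,"x":0,"y":0,"z":-0.25,"jaw":1},{"rx":0,"ry":0,"rz":0,"x":0,"y":0,"z":0,"jaw":0},{"rx":0,"ry":0,"rz":0,"x":0,"y":0,"z":0,"jaw":-1},{"rx":0,"ry":0,"rz":0,"x":0,"y":0,"z":0,"jaw":-1}]' 50
python3 -m jog '[{"rx":0,"ry":0,"rz":0,"x":0,"y":0,"z":0,"jaw":-1},{"rx":0,"ry":0,"rz":0,"x":0,"y":0,"z":0,"jaw":-1},{"rx":0,"ry":0,"rz":0,"x":0,"y":0,"z":0,"jaw":-1},{"rx":0,"ry":0,"rz":0,"x":0,"y":0,"z":0,"jaw":-1}]'
```

```text
clock: 3.52
tcp_pos: [0.5046, 0.2408, 0.0081]
orientation: [1.878, 2.516, 0.004]
contact_force: [-0.5, -0.1, 0.2]
grip_width: 0.032
gripper_force: 0.0
clock: 4.03
tcp_pos: [0.5045, 0.2408, 0.0081]
orientation: [1.878, 2.516, 0.003]
contact_force: [-1.3, -1.4, 8.5]
grip_width: 0.0233
gripper_force: 49.9
```

```bash
python3 -m jog '[{"rx":0,"ry":0,"rz":0,"x":0,"y":0,"z":0.4,"jaw":-1},{"rx":0,"ry":0,"rz":0,"x":0,"y":0,"z":0.8,"jaw":-1},{"rx":0,"ry":0,"rz":0,"x":0,"y":0,"z":0.8,"jaw":-1},{"rx":0,"ry":0,"rz":0,"x":0,"y":0,"z":0.8,"jaw":-1},{"rx":0,"ry":0,"rz":0,"x":0,"y":0,"z":0.6,"jaw":-1}]'
python3 -m jog '[{"rx":0,"ry":0,"rz":-0.064,"x":0.265,"y":-0.82,"z":0,"jaw":-1},{"rx":0,"ry":0,"rz":-0.064,"x":0.265,"y":-0.82,"z":0,"jaw":-1},{"rx":0,"ry":0,"rz":-0.064,"x":0.265,"y":-0.82,"z":0,"jaw":-1},{"rx":0,"ry":0,"rz":-0.064,"x":0.265,"y":-0.82,"z":0,"jaw":-1},{"rx":0,"ry":0,"rz":-0.064,"x":0.265,"y":-0.82,"z":0,"jaw":-1},{"rx":0,"ry":0,"rz":-0.064,"x":0.265,"y":-0.82,"z":0,"jaw":-1},{"rx":0,"ry":0,"rz":-0.064,"x":0.265,"y":-0.82,"z":0,"jaw":-1},{"rx":0,"ry":0,"rz":-0.064,"x":0.265,"y":-0.82,"z":0,"jaw":-1}]'
python3 -m jog '[{"rx":0,"ry":0,"rz":0,"x":0,"y":0,"z":-0.8,"jaw":-1},{"rx":0,"ry":0,"rz":0,"x":0,"y":0,"z":-0.8,"jaw":-1},{"rx":0,"ry":0,"rz":0,"x":0,"y":0,"z":-0.8,"jaw":-1},{"rx":0,"ry":0,"rz":0,"x":0,"y":0,"z":0,"jaw":-1},{"rx":0,"ry":0,"rz":0,"x":0,"y":0,"z":0,"jaw":-1}]'
python3 - <<'E'
from h import *
from scipy.spatial.transform import Rotation as Ro
o=get_obs(); p=camera_params("wrist"); f=grab_frame("wrist")[...,::-1].copy(); cv2.imwrite("pics/w2.png",f)
print(o["tcp_pos"],np.degrees(np.arctan2(*Ro.from_rotvec(o["orientation"]).as_matrix()[1::-1,1])))
a=np.radians(11.45);R=np.array([[np.cos(a),-np.sin(a)],[np.sin(a),np.cos(a)]]);C=np.array([.6006,-.001])
print("tcp in clamp",R.T@(o["tcp_pos"][:2]-C)*1000)
for q in [(-17.5,-25,30),(17.5,-25,30),(-30,-125,18),(30,-125,18),(0,65,120)]: print(q,proj(p,[*(C+R@np.array(q[:2])/1000),q[2]/1000]))
E
```

```text
clock: 4.65
tcp_pos: [0.5036, 0.2407, 0.2133]
orientation: [1.878, 2.517, 0.004]
contact_force: [0.6, -0.7, -0.8]
grip_width: 0.0228
gripper_force: 49.2
clock: 5.65
tcp_pos: [0.6308, -0.1549, 0.2111]
orientation: [1.989, 2.431, 0.001]
contact_force: [0.2, -0.0, -0.1]
grip_width: 0.0228
gripper_force: 49.2
clock: 6.28
tcp_pos: [0.6319, -0.1532, 0.0685]
orientation: [1.988, 2.43, 0.002]
contact_force: [0.5, -1.2, 0.3]
grip_width: 0.0233
gripper_force: 49.2
[ 0.63187681 -0.15319898  0.06847836] 11.42085194762085
tcp in clamp [   0.44091661 -155.3788039 ]
(-17.5, -25, 30) [220.79596287 -39.51489766]
(17.5, -25, 30) [297.96583249 -39.38073202]
(-30, -125, 18) [207.63532933 166.8001794 ]
(30, -125, 18) [310.92339968 166.74089454]
(0, 65, 120) [  261.74702157 -1137.59958405]
```

View pics/w2.png

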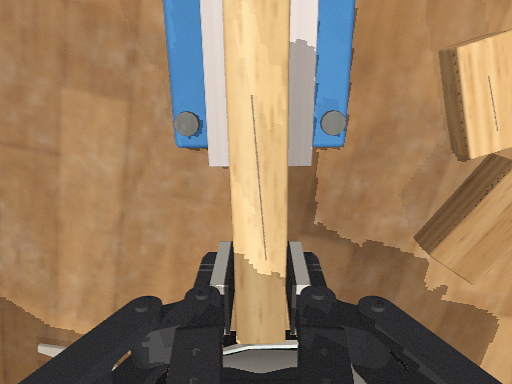

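The bed's corners at (208,166) and (312,166) match my prediction within 1 px, so the clamp frame is confirmed. The strip is centred but leans about 1° left, so I turn it by -0.9° and lower it onto the bed.

```bash
python3 -m jog '[{"rx":0,"ry":0,"rz":-0.09,"x":0,"y":0,"z":-0.4,"jaw":-1},{"rx":0,"ry":0,"rz":0,"x":0,"y":0,"z":-0.2,"jaw":-1},{"rx":0,"ry":0,"rz":0,"x":0,"y":0,"z":-0.09,"jaw":-1},{"rx":0,"ry":0,"rz":0,"x":0,"y":0,"z":0,"jaw":-1},{"rx":0,"ry":0,"rz":0,"x":0,"y":0,"z":0,"jaw":-1}]'
python3 -m jog '[{"rx":0,"ry":0,"rz":0,"x":-0.033,"y":0.163,"z":0,"jaw":-1},{"rx":0,"ry":0,"rz":0,"x":-0.033,"y":0.163,"z":0,"jaw":-1},{"rx":0,"ry":0,"rz":0,"x":0,"y":0,"z":0,"jaw":-1}]'
```

```text
clock: 6.95
tcp_pos: [0.631, -0.1535, 0.0259]
orientation: [2.008, 2.415, 0.0]
contact_force: [-2.4, -0.2, 3.5]
grip_width: 0.0231
gripper_force: 49.7
clock: 7.32
tcp_pos: [0.6276, -0.132, 0.026]
orientation: [2.006, 2.416, 0.003]
contact_force: [-0.7, -0.2, 7.0]
grip_width: 0.0229
gripper_force: 50.0
```

```bash
python3 -m jog '[{"rx":0,"ry":0,"rz":0,"x":-0.033,"y":0.163,"z":0.01,"jaw":-1},{"rx":0,"ry":0,"rz":0,"x":-0.033,"y":0.163,"z":0,"jaw":-1},{"rx":0,"ry":0,"rz":0,"x":-0.033,"y":0.163,"z":0,"jaw":-1},{"rx":0,"ry":0,"rz":0,"x":-0.033,"y":0.163,"z":0,"jaw":-1},{"rx":0,"ry":0,"rz":0,"x":0,"y":0,"z":0,"jaw":-1}]'
python3 -m jog '[{"rx":0,"ry":0,"rz":0,"x":-0.01,"y":0.05,"z":0,"jaw":-1},{"rx":0,"ry":0,"rz":0,"x":-0.01,"y":0.05,"z":0,"jaw":-1},{"rx":0,"ry":0,"rz":0,"x":0,"y":0,"z":0,"jaw":-1}]'
```

```text
clock: 7.95
tcp_pos: [0.6188, -0.0921, 0.0261]
orientation: [-2.006, -2.418, -0.002]
contact_force: [-0.3, 1.0, 6.6]
grip_width: 0.0229
gripper_force: 50.0
clock: 8.32
tcp_pos: [0.6179, -0.0878, 0.0261]
orientation: [2.007, 2.416, 0.001]
contact_force: [-0.2, -3.1, 6.6]
grip_width: 0.023
gripper_force: 50.0
```

Run:
```python
from h import *
o=get_obs();a=np.radians(11.45);R=np.array([[np.cos(a),-np.sin(a)],[np.sin(a),np.cos(a)]]);C=np.array([.6006,-.001])
print("tcp in clamp",R.T@(o["tcp_pos"][:2]-C)*1000)
```

```text
tcp in clamp [ -0.3075631  -88.53773228]
```

```bash
python3 -m jog '[{"rx":0,"ry":0,"rz":0,"x":-0.008,"y":0.04,"z":0,"jaw":-1},{"rx":0,"ry":0,"rz":0,"x":-0.008,"y":0.04,"z":0,"jaw":-1},{"rx":0,"ry":0,"rz":0,"x":0,"y":0,"z":0,"jaw":-1},{"rx":0,"ry":0,"rz":0,"x":0,"y":0,"z":0,"jaw":-1}]'
```

```text
clock: 8.82
tcp_pos: [0.6169, -0.0832, 0.0261]
orientation: [2.007, 2.415, 0.001]
contact_force: [0.8, -3.3, 6.3]
grip_width: 0.0229
gripper_force: 50.0
```

```bash
python3 -m jog '[{"rx":0,"ry":0,"rz":0,"x":-0.008,"y":0.04,"z":0,"jaw":-1},{"rx":0,"ry":0,"rz":0,"x":-0.004,"y":0.02,"z":0,"jaw":-1},{"rx":0,"ry":0,"rz":0,"x":0,"y":0,"z":0,"jaw":-1},{"rx":0,"ry":0,"rz":0,"x":0,"y":0,"z":0,"jaw":-1}]'
```

```text
clock: 9.32
tcp_pos: [0.6167, -0.0821, 0.0261]
orientation: [2.008, 2.412, -0.001]
contact_force: [2.4, -8.2, 4.4]
grip_width: 0.0231
gripper_force: 49.8
```

The y force rose to 8 N with the tool stopped. That gives a strip offset of 35 mm, as measured from the top view, so the end is at the stop. Releasing and rising.

```bash
python3 -m jog '[{"rx":0,"ry":0,"rz":0,"x":0,"y":0,"z":0,"jaw":-0.1},{"rx":0,"ry":0,"rz":0,"x":0,"y":0,"z":0,"jaw":-0.1},{"rx":0,"ry":0,"rz":0,"x":0,"y":0,"z":0,"jaw":-0.1},{"rx":0,"ry":0,"rz":0,"x":0,"y":0,"z":0,"jaw":-0.1}]'
python3 -m jog '[{"rx":0,"ry":0,"rz":0,"x":0.05,"y":-0.25,"z":0.4,"jaw":-0.1},{"rx":0,"ry":0,"rz":0,"x":0.1,"y":-0.5,"z":0.7,"jaw":-0.1},{"rx":0,"ry":0,"rz":0,"x":0,"y":-0.3,"z":0.8,"jaw":-0.1},{"rx":0,"ry":0,"rz":0,"x":0,"y":0,"z":0.8,"jaw":-0.1},{"rx":0,"ry":0,"rz":0,"x":0,"y":0,"z":0.6,"jaw":-0.1},{"rx":0,"ry":0,"rz":0,"x":0,"y":0,"z":0,"jaw":-0.1}]'
python3 - <<'E'
from h import *
a=np.radians(11.45);R=np.array([[np.cos(a),-np.sin(a)],[np.sin(a),np.cos(a)]]);C=np.array([.6006,-.001])
o=get_obs(); p=camera_params("wrist"); f=grab_frame("wrist")[...,::-1].copy()
hsv=cv2.cvtColor(f,cv2.COLOR_BGR2HSV);H,S,V=[hsv[...,i].astype(int) for i in range(3)]
m=((H>12)&(H<32)&(S>60)&(V>185)); u,v=proj(p,[*(C+R@[0,-.08]),.036]); u,v=int(u),int(v)
c=blob(m,(u-45,0,u+45,384)); w=np.array([R.T@(ray(p,q,.036)[:2]-C)*1000 for q in c])
print("visible strip clamp xy min/max",w.min(0),w.max(0)); 
for y in(-110,-80,-50,-30):
    s=w[abs(w[:,1]-y)<2]; print(y,s[:,0].min(),s[:,0].max())
print(m[c[:,1].min():c[:,1].max(),u-45:u+45].mean())
t=grab_frame("top")[...,::-1].copy(); cv2.imwrite("pics/w3.png",np.hstack([f,cv2.resize(t[140:235,185:300],None,fx=2.4,fy=2.4)[:384].copy() if 0 else cv2.copyMakeBorder(cv2.resize(t[140:235,195:300],None,fx=2.6,fy=2.6),0,384-247,0,0,0)]))
E
```

```text
clock: 9.82
tcp_pos: [0.6155, -0.0796, 0.0253]
orientation: [-2.007, -2.416, -0.0]
contact_force: [-0.6, 1.0, -0.3]
grip_width: 0.0383
gripper_force: 0.0
clock: 10.58
tcp_pos: [0.6266, -0.143, 0.227]
orientation: [2.005, 2.411, 0.005]
contact_force: [1.1, 0.7, -0.7]
grip_width: 0.0388
gripper_force: 0.0
visible strip clamp xy min/max [ -17.75984856 -125.16628686] [11.03708759 -9.48000199]
-110 -12.504606292667809 10.703630886719218
-80 -11.712552473109433 10.816944039018892
-50 -11.829656707306677 10.93032118464163
-30 -12.170064114171398 11.009436442132609
0.27794612794612794
```

View pics/w3.png

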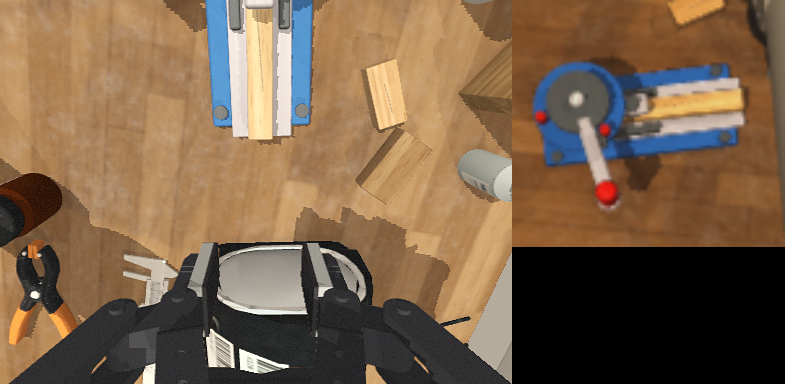

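The strip's near end is at clamp y -125.2 and its sides at x -12..+11, so its origin is at about (-0.6, -47.7) and it is seated. The top view shows the red grip still near parking. Now I compute the lever angle and the arc.

```bash
cat > lev.py <<'E'
from h import *
a=np.radians(11.45);R=np.array([[np.cos(a),-np.sin(a)],[np.sin(a),np.cos(a)]]);C=np.array([.6006,-.001]);AX=C+R@[0,.065]
def G(q): t=np.radians(211.45)-q; return AX+.115*np.array([np.cos(t),np.sin(t)])
def qof(P): return np.radians(211.45)-np.arctan2(*(np.asarray(P)[:2]-AX)[::-1])%(2*np.pi)
def red(cam="top"):
    p=camera_params(cam); f=grab_frame(cam)[...,::-1].copy(); hsv=cv2.cvtColor(f,cv2.COLOR_BGR2HSV);H,S,V=[hsv[...,i].astype(int) for i in range(3)]
    m=((H<6)|(H>174))&(S>150)&(V>100); u,v=proj(p,[*AX,.15]).astype(int); c=blob(m,(u-50,v-50,u+50,v+60)); return p,c
E
python3 - <<'E'
from lev import *
p,c=red(); print(c.mean(0),cv2.boundingRect(c))
for z in(.14,.155,.164):
    P=ray(p,c.mean(0),z); print(z,P,np.linalg.norm(P[:2]-AX),qof(P))
for q in np.arange(0,1.36,.15): print(round(q,2),G(q).round(4),((G(q+.15)-G(q))/.06).round(3))
E
```

```text
[230.95454545 213.63636364] (227, 210, 9, 9)
0.14 [0.48282537 0.01779223 0.14      ] 0.11408448967953667 0.14426148756056412
0.155 [0.48044626 0.01684392 0.155     ] 0.11664483563481566 0.14481796685203685
0.164 [0.47901879 0.01627493 0.164     ] 0.1181810599452102 0.14514028070082263
0.0 [0.4896 0.0027] [-0.131  0.256]
0.15 [0.4817 0.018 ] [-0.091  0.272]
0.3 [0.4762 0.0344] [-0.05   0.283]
0.45 [0.4733 0.0514] [-0.007  0.287]
0.6 [0.4728 0.0686] [0.036 0.285]
0.75 [0.475  0.0857] [0.078 0.276]
0.9 [0.4797 0.1023] [0.119 0.262]
1.05 [0.4868 0.118 ] [0.156 0.241]
1.2 [0.4962 0.1324] [0.191 0.215]
1.35 [0.5077 0.1453] [0.221 0.184]
```

```bash
python3 -m jog '[{"rx":0,"ry":0,"rz":0,"x":-0.6,"y":0.67,"z":0,"jaw":1},{"rx":0,"ry":0,"rz":0,"x":-0.6,"y":0.67,"z":0,"jaw":1},{"rx":0,"ry":0,"rz":0,"x":-0.6,"y":0.67,"z":0,"jaw":1},{"rx":0,"ry":0,"rz":0,"x":-0.6,"y":0.67,"z":0,"jaw":1},{"rx":0,"ry":0,"rz":0,"x":0,"y":0,"z":0,"jaw":1},{"rx":0,"ry":0,"rz":0,"x":0,"y":0,"z":0,"jaw":1}]' 30
python3 - <<'E'
from lev import *
f=grab_frame("wrist"); cv2.imwrite("pics/w4.png",f[...,::-1])
E
```

```text
clock: 11.48
tcp_pos: [0.4806, 0.017, 0.2228]
orientation: [-2.008, -2.415, 0.002]
contact_force: [1.0, -0.6, -1.1]
grip_width: 0.0856
gripper_force: 0.0
```

View pics/w4.png

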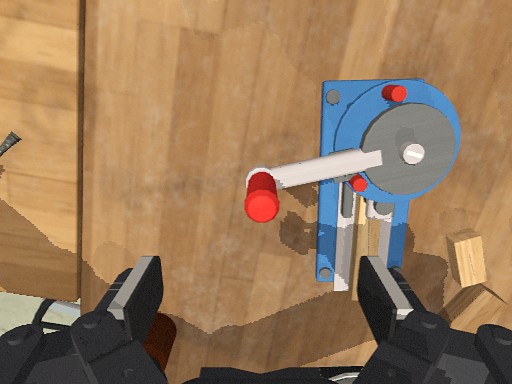

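The red grip stands at (262,205), centred between the fingers, with the lever free of obstacles. I descend and close.

```bash
python3 -m jog '[{"rx":0,"ry":0,"rz":0,"x":0.02,"y":0,"z":-0.8,"jaw":1},{"rx":0,"ry":0,"rz":0,"x":0,"y":0,"z":-0.78,"jaw":1},{"rx":0,"ry":0,"rz":0,"x":0,"y":0,"z":0,"jaw":0},{"rx":0,"ry":0,"rz":0,"x":0,"y":0,"z":0,"jaw":-1},{"rx":0,"ry":0,"rz":0,"x":0,"y":0,"z":0,"jaw":-1},{"rx":0,"ry":0,"rz":0,"x":0,"y":0,"z":0,"jaw":-1},{"rx":0,"ry":0,"rz":0,"x":0,"y":0,"z":0,"jaw":-1},{"rx":0,"ry":0,"rz":0,"x":0,"y":0,"z":0,"jaw":-1}]' 40
```

```text
clock: 12.52
tcp_pos: [0.4822, 0.017, 0.1304]
orientation: [2.008, 2.414, -0.001]
contact_force: [-5.0, -1.0, 9.4]
grip_width: 0.0213
gripper_force: 38.6
```

```bash
python3 -m jog '[{"rx":0,"ry":0,"rz":0,"x":-0.09,"y":0.27,"z":0.04,"jaw":-1},{"rx":0,"ry":0,"rz":0,"x":-0.05,"y":0.283,"z":0,"jaw":-1},{"rx":0,"ry":0,"rz":0,"x":-0.007,"y":0.287,"z":0,"jaw":-1},{"rx":0,"ry":0,"rz":0,"x":0.036,"y":0.285,"z":0,"jaw":-1},{"rx":0,"ry":0,"rz":0,"x":0.078,"y":0.276,"z":0,"jaw":-1},{"rx":0,"ry":0,"rz":0,"x":0.119,"y":0.262,"z":0,"jaw":-1},{"rx":0,"ry":0,"rz":0,"x":0.156,"y":0.241,"z":0,"jaw":-1},{"rx":0,"ry":0,"rz":0,"x":0.12,"y":0.15,"z":0,"jaw":-1}]'
python3 - <<'E'
from lev import *
o=get_obs(); print(qof(o["tcp_pos"]),np.linalg.norm(o["tcp_pos"][:2]-AX)); p,c=red(); P=ray(p,c.mean(0),.15); print(len(c),P,qof(P)); print(get_obs()["contact_force"])
E
```

```text
clock: 13.52
tcp_pos: [0.5025, 0.1417, 0.1308]
orientation: [-2.006, -2.416, 0.003]
contact_force: [-3.8, -1.8, -2.2]
grip_width: 0.0211
gripper_force: 41.2
1.2964338552732686 0.1162026320662852
9 [0.54919515 0.02562544 0.15      ] -0.21769942707010292
[-2.54093168 -0.84652005 -8.76396872]
```

Run:
```python
from lev import *
q=np.linspace(1.30,.04,9); print("\n".join(f"{b:.3f} {((G(b)-G(c))/.06).round(3)}" for c,b in zip(q,q[1:])))
```

```text
1.143 [-0.188 -0.236]
0.985 [-0.148 -0.262]
0.828 [-0.105 -0.283]
0.670 [-0.06  -0.296]
0.513 [-0.013 -0.301]
0.355 [ 0.035 -0.3  ]
0.198 [ 0.081 -0.29 ]
0.040 [ 0.126 -0.274]
```

Back swing, then the second forward swing.

```bash
python3 -m jog '[{"rx":0,"ry":0,"rz":0,"x":-0.188,"y":-0.236,"z":-0.02,"jaw":-1},{"rx":0,"ry":0,"rz":0,"x":-0.148,"y":-0.262,"z":0,"jaw":-1},{"rx":0,"ry":0,"rz":0,"x":-0.105,"y":-0.283,"z":0,"jaw":-1},{"rx":0,"ry":0,"rz":0,"x":-0.06,"y":-0.296,"z":0,"jaw":-1},{"rx":0,"ry":0,"rz":0,"x":-0.013,"y":-0.301,"z":0,"jaw":-1},{"rx":0,"ry":0,"rz":0,"x":0.035,"y":-0.3,"z":0,"jaw":-1},{"rx":0,"ry":0,"rz":0,"x":0.081,"y":-0.29,"z":0,"jaw":-1},{"rx":0,"ry":0,"rz":0,"x":0.126,"y":-0.274,"z":0,"jaw":-1}]'
python3 -m jog '[{"rx":0,"ry":0,"rz":0,"x":-0.126,"y":0.274,"z":0,"jaw":-1},{"rx":0,"ry":0,"rz":0,"x":-0.081,"y":0.29,"z":0,"jaw":-1},{"rx":0,"ry":0,"rz":0,"x":-0.035,"y":0.3,"z":0,"jaw":-1},{"rx":0,"ry":0,"rz":0,"x":0.013,"y":0.301,"z":0,"jaw":-1},{"rx":0,"ry":0,"rz":0,"x":0.06,"y":0.296,"z":0,"jaw":-1},{"rx":0,"ry":0,"rz":0,"x":0.105,"y":0.283,"z":0,"jaw":-1},{"rx":0,"ry":0,"rz":0,"x":0.148,"y":0.262,"z":0,"jaw":-1},{"rx":0,"ry":0,"rz":0,"x":0.188,"y":0.236,"z":0,"jaw":-1}]'
python3 - <<'E'
from lev import *
o=get_obs(); print(qof(o["tcp_pos"]),np.linalg.norm(o["tcp_pos"][:2]-AX))
E
```

```text
clock: 14.58
tcp_pos: [0.4881, 0.0053, 0.1307]
orientation: [2.008, 2.414, 0.003]
contact_force: [0.7, 2.6, -1.3]
grip_width: 0.0212
gripper_force: 41.3
clock: 15.58
tcp_pos: [0.5027, 0.142, 0.1305]
orientation: [-2.007, -2.416, 0.001]
contact_force: [-4.7, -1.5, 6.9]
grip_width: 0.0214
gripper_force: 41.8
1.2995081656919258 0.11620696704227063
```

```bash
python3 -m jog '[{"rx":0,"ry":0,"rz":0,"x":-0.188,"y":-0.236,"z":0,"jaw":-1},{"rx":0,"ry":0,"rz":0,"x":-0.148,"y":-0.262,"z":0,"jaw":-1},{"rx":0,"ry":0,"rz":0,"x":-0.105,"y":-0.283,"z":0,"jaw":-1},{"rx":0,"ry":0,"rz":0,"x":-0.06,"y":-0.296,"z":0,"jaw":-1},{"rx":0,"ry":0,"rz":0,"x":-0.013,"y":-0.301,"z":0,"jaw":-1},{"rx":0,"ry":0,"rz":0,"x":0.035,"y":-0.3,"z":0,"jaw":-1},{"rx":0,"ry":0,"rz":0,"x":0.081,"y":-0.29,"z":0,"jaw":-1},{"rx":0,"ry":0,"rz":0,"x":0.126,"y":-0.274,"z":0,"jaw":-1}]'
python3 -m jog '[{"rx":0,"ry":0,"rz":0,"x":-0.126,"y":0.274,"z":0,"jaw":-1},{"rx":0,"ry":0,"rz":0,"x":-0.081,"y":0.29,"z":0,"jaw":-1},{"rx":0,"ry":0,"rz":0,"x":-0.035,"y":0.3,"z":0,"jaw":-1}]'
python3 -m jog '[{"rx":0,"ry":0,"rz":0,"x":0.013,"y":0.301,"z":0,"jaw":-1}]'
```

```text
clock: 16.58
tcp_pos: [0.4881, 0.0051, 0.1306]
orientation: [2.008, 2.414, 0.002]
contact_force: [1.5, 2.7, 1.6]
grip_width: 0.0216
gripper_force: 41.5
clock: 16.95
tcp_pos: [0.4724, 0.0561, 0.1304]
orientation: [2.01, 2.412, -0.005]
contact_force: [-2.8, -5.4, 9.5]
grip_width: 0.021
gripper_force: 42.0
clock: 17.08
tcp_pos: [0.4727, 0.0744, 0.1304]
orientation: [2.01, 2.413, -0.006]
contact_force: [-4.7, -3.7, 11.7]
grip_width: 0.021
gripper_force: 42.2
```

Run:
```python
from lev import *
o=get_obs(); print(qof(o["tcp_pos"]),np.linalg.norm(o["tcp_pos"][:2]-AX),o["contact_force"])
```

```text
0.6502871982809535 0.11562375464282995 [-4.73502351 -3.65992122 11.73369932]
```

```bash
python3 -m jog '[{"rx":0,"ry":0,"rz":0,"x":0.06,"y":0.296,"z":0,"jaw":-1}]';python3 -m jog '[{"rx":0,"ry":0,"rz":0,"x":0.105,"y":0.283,"z":0,"jaw":-1}]'
```

```text
clock: 17.2
tcp_pos: [0.4759, 0.0926, 0.1303]
orientation: [2.01, 2.414, -0.007]
contact_force: [-7.5, -3.2, 12.0]
grip_width: 0.0213
gripper_force: 42.2
clock: 17.32
tcp_pos: [0.482, 0.1103, 0.1304]
orientation: [-2.009, -2.415, 0.006]
contact_force: [-5.9, -1.8, 11.0]
grip_width: 0.0214
gripper_force: 42.2
```

```bash
python3 - <<'E'
from lev import *
o=get_obs(); print(qof(o["tcp_pos"]),np.linalg.norm(o["tcp_pos"][:2]-AX),o["contact_force"])
E
python3 -m jog '[{"rx":0,"ry":0,"rz":0,"x":0.148,"y":0.262,"z":0,"jaw":-1}]'
```

```text
0.9720880229831574 0.11591475950195432 [-5.93081911 -1.78119074 11.00642172]
clock: 17.45
tcp_pos: [0.4909, 0.1267, 0.1304]
orientation: [-2.008, -2.415, 0.005]
contact_force: [-5.9, -1.8, 10.5]
grip_width: 0.0212
gripper_force: 42.2
```

```bash
python3 -m jog '[{"rx":0,"ry":0,"rz":0,"x":0.188,"y":0.236,"z":0,"jaw":-1},{"rx":0,"ry":0,"rz":0,"x":0,"y":0,"z":0,"jaw":-1}]'
python3 -m jog '[{"rx":0,"ry":0,"rz":0,"x":-0.188,"y":-0.236,"z":-0.0,"jaw":-1},{"rx":0,"ry":0,"rz":0,"x":-0.148,"y":-0.262,"z":0,"jaw":-1},{"rx":0,"ry":0,"rz":0,"x":-0.105,"y":-0.283,"z":0,"jaw":-1},{"rx":0,"ry":0,"rz":0,"x":-0.06,"y":-0.296,"z":0,"jaw":-1},{"rx":0,"ry":0,"rz":0,"x":-0.013,"y":-0.301,"z":0,"jaw":-1},{"rx":0,"ry":0,"rz":0,"x":0.035,"y":-0.3,"z":0,"jaw":-1},{"rx":0,"ry":0,"rz":0,"x":0.081,"y":-0.29,"z":0,"jaw":-1},{"rx":0,"ry":0,"rz":0,"x":0.126,"y":-0.274,"z":0,"jaw":-1}]'
python3 -m jog '[{"rx":0,"ry":0,"rz":0,"x":-0.126,"y":0.274,"z":0,"jaw":-1},{"rx":0,"ry":0,"rz":0,"x":0,"y":0,"z":0,"jaw":-1}]'
python3 -m jog '[{"rx":0,"ry":0,"rz":0,"x":-0.081,"y":0.29,"z":0,"jaw":-1},{"rx":0,"ry":0,"rz":0,"x":0,"y":0,"z":0,"jaw":-1}]'
```

```text
clock: 17.7
tcp_pos: [0.5034, 0.1425, 0.1305]
orientation: [-2.006, -2.417, -0.001]
contact_force: [-7.0, 2.7, 9.2]
grip_width: 0.0212
gripper_force: 42.1
clock: 18.7
tcp_pos: [0.4881, 0.0052, 0.1306]
orientation: [2.008, 2.414, 0.001]
contact_force: [1.1, 2.7, 3.0]
grip_width: 0.0211
gripper_force: 41.6
clock: 18.95
tcp_pos: [0.4797, 0.0228, 0.1305]
orientation: [2.008, 2.415, -0.0]
contact_force: [-2.0, -0.8, 7.8]
grip_width: 0.0216
gripper_force: 41.9
clock: 19.2
tcp_pos: [0.4748, 0.0396, 0.1304]
orientation: [2.007, 2.415, -0.002]
contact_force: [-2.4, -3.5, 9.5]
grip_width: 0.021
gripper_force: 42.0
```

```bash
python3 -m jog '[{"rx":0,"ry":0,"rz":0,"x":-0.02,"y":0.15,"z":0,"jaw":-1}]'; python3 -m jog '[{"rx":0,"ry":0,"rz":0,"x":-0.015,"y":0.15,"z":0,"jaw":-1}]'
```

```text
clock: 19.32
tcp_pos: [0.4735, 0.0465, 0.1304]
orientation: [2.011, 2.412, -0.005]
contact_force: [-4.1, -5.5, 11.1]
grip_width: 0.0211
gripper_force: 42.2
clock: 19.45
tcp_pos: [0.4724, 0.0559, 0.1304]
orientation: [2.01, 2.412, -0.005]
contact_force: [-4.1, -4.0, 11.2]
grip_width: 0.0211
gripper_force: 42.2
```

```bash
python3 -m jog '[{"rx":0,"ry":0,"rz":0,"x":0.004,"y":0.15,"z":0,"jaw":-1}]'; python3 -m jog '[{"rx":0,"ry":0,"rz":0,"x":0.009,"y":0.15,"z":0,"jaw":-1}]'
```

```text
clock: 19.58
tcp_pos: [0.4722, 0.0651, 0.1303]
orientation: [2.01, 2.413, -0.006]
contact_force: [-7.4, -4.4, 12.7]
grip_width: 0.0211
gripper_force: 42.3
clock: 19.7
tcp_pos: [0.4727, 0.0743, 0.1303]
orientation: [2.01, 2.413, -0.006]
contact_force: [-7.0, -4.4, 13.4]
grip_width: 0.0209
gripper_force: 42.3
```

```bash
python3 -m jog '[{"rx":0,"ry":0,"rz":0,"x":0.025,"y":0.148,"z":0,"jaw":-1}]'; python3 -m jog '[{"rx":0,"ry":0,"rz":0,"x":0.035,"y":0.148,"z":0,"jaw":-1}]'
```

```text
clock: 19.82
tcp_pos: [0.4738, 0.0829, 0.1303]
orientation: [2.01, 2.414, -0.008]
contact_force: [-8.4, -8.5, 16.3]
grip_width: 0.0214
gripper_force: 42.6
clock: 19.95
tcp_pos: [0.475, 0.0892, 0.1301]
orientation: [2.011, 2.412, -0.016]
contact_force: [-12.5, -15.6, 22.7]
grip_width: 0.0213
gripper_force: 43.2
```

```bash
python3 -m jog '[{"rx":0,"ry":0,"rz":0,"x":0.048,"y":0.143,"z":0,"jaw":-1}]'; python3 -m jog '[{"rx":0,"ry":0,"rz":0,"x":0.057,"y":0.14,"z":0,"jaw":-1}]'
```

```text
clock: 20.08
tcp_pos: [0.4766, 0.0951, 0.1298]
orientation: [2.013, 2.41, -0.025]
contact_force: [-17.5, -23.1, 32.0]
grip_width: 0.021
gripper_force: 44.1
clock: 20.2
tcp_pos: [0.4785, 0.101, 0.1296]
orientation: [2.015, 2.408, -0.034]
contact_force: [-24.0, -27.6, 40.3]
grip_width: 0.0213
gripper_force: 45.3
```

The force rises steeply from q≈0.75 and the tool lags, so the nut is solid. Swinging back to park.

```bash
python3 -m jog '[{"rx":0,"ry":0,"rz":0,"x":-0.105,"y":-0.283,"z":0,"jaw":-1},{"rx":0,"ry":0,"rz":0,"x":-0.06,"y":-0.296,"z":0,"jaw":-1},{"rx":0,"ry":0,"rz":0,"x":-0.013,"y":-0.3,"z":0,"jaw":-1},{"rx":0,"ry":0,"rz":0,"x":0.035,"y":-0.3,"z":0,"jaw":-1},{"rx":0,"ry":0,"rz":0,"x":0.081,"y":-0.29,"z":0,"jaw":-1},{"rx":0,"ry":0,"rz":0,"x":0.126,"y":-0.274,"z":0,"jaw":-1},{"rx":0,"ry":0,"rz":0,"x":0,"y":0,"z":0,"jaw":-1}]'
```

```text
clock: 21.08
tcp_pos: [0.4885, 0.0046, 0.1305]
orientation: [2.011, 2.411, 0.001]
contact_force: [-1.3, -1.3, 7.1]
grip_width: 0.0211
gripper_force: 41.9
```

Confirming: with the nut solid, the next clockwise swing must stop dead within the free play.

```bash
python3 -m jog '[{"rx":0,"ry":0,"rz":0,"x":-0.126,"y":0.274,"z":0,"jaw":-1},{"rx":0,"ry":0,"rz":0,"x":0,"y":0,"z":0,"jaw":-1}]'; python3 -m jog '[{"rx":0,"ry":0,"rz":0,"x":-0.04,"y":0.145,"z":0,"jaw":-1},{"rx":0,"ry":0,"rz":0,"x":0,"y":0,"z":0,"jaw":-1}]'; python3 -m jog '[{"rx":0,"ry":0,"rz":0,"x":-0.04,"y":0.145,"z":0,"jaw":-1},{"rx":0,"ry":0,"rz":0,"x":0,"y":0,"z":0,"jaw":-1}]'
```

```text
clock: 21.32
tcp_pos: [0.4794, 0.0237, 0.1305]
orientation: [2.007, 2.417, 0.0]
contact_force: [-2.4, -0.1, 7.9]
grip_width: 0.0214
gripper_force: 41.9
clock: 21.58
tcp_pos: [0.4767, 0.0319, 0.1304]
orientation: [2.007, 2.416, -0.002]
contact_force: [-3.8, -1.2, 10.0]
grip_width: 0.0213
gripper_force: 42.1
clock: 21.82
tcp_pos: [0.4748, 0.0393, 0.1304]
orientation: [2.008, 2.414, -0.003]
contact_force: [-2.0, -4.1, 9.3]
grip_width: 0.0211
gripper_force: 42.0
```

```bash
python3 -m jog '[{"rx":0,"ry":0,"rz":0,"x":-0.02,"y":0.15,"z":0,"jaw":-1},{"rx":0,"ry":0,"rz":0,"x":0,"y":0,"z":0,"jaw":-1}]'; python3 -m jog '[{"rx":0,"ry":0,"rz":0,"x":-0.015,"y":0.15,"z":0,"jaw":-1},{"rx":0,"ry":0,"rz":0,"x":0,"y":0,"z":0,"jaw":-1}]'
```

```text
clock: 22.08
tcp_pos: [0.4736, 0.0454, 0.1303]
orientation: [2.009, 2.411, -0.008]
contact_force: [-2.1, -12.2, 12.0]
grip_width: 0.0212
gripper_force: 42.2
clock: 22.32
tcp_pos: [0.4728, 0.0515, 0.1303]
orientation: [2.011, 2.407, -0.013]
contact_force: [-1.4, -20.2, 13.4]
grip_width: 0.021
gripper_force: 42.4
```

It stops dead at about q 0.37, with 20 N against 5 N in the earlier swing. Back to the parking stop, open and rise.

```bash
python3 -m jog '[{"rx":0,"ry":0,"rz":0,"x":0.035,"y":-0.3,"z":0,"jaw":-1},{"rx":0,"ry":0,"rz":0,"x":0.081,"y":-0.29,"z":0,"jaw":-1},{"rx":0,"ry":0,"rz":0,"x":0.126,"y":-0.274,"z":0,"jaw":-1},{"rx":0,"ry":0,"rz":0,"x":0,"y":0,"z":0,"jaw":-1}]'
python3 -m jog '[{"rx":0,"ry":0,"rz":0,"x":0,"y":0,"z":0,"jaw":0.8},{"rx":0,"ry":0,"rz":0,"x":0,"y":0,"z":0,"jaw":0.8},{"rx":0,"ry":0,"rz":0,"x":0,"y":0,"z":0,"jaw":0.8},{"rx":0,"ry":0,"rz":0,"x":0,"y":0,"z":0.5,"jaw":0.8},{"rx":0,"ry":0,"rz":0,"x":0,"y":0,"z":0.8,"jaw":0.8},{"rx":0,"ry":0,"rz":0,"x":0,"y":0,"z":0.8,"jaw":0.8},{"rx":0,"ry":0,"rz":0,"x":0,"y":0,"z":0,"jaw":0.8}]'
python3 -m jog '[{"rx":0,"ry":0,"rz":0,"x":0,"y":-1,"z":0,"jaw":0.8},{"rx":0,"ry":0,"rz":0,"x":0,"y":-1,"z":0,"jaw":0.8},{"rx":0,"ry":0,"rz":0,"x":0,"y":-1,"z":0,"jaw":0.8},{"rx":0,"ry":0,"rz":0,"x":0,"y":-1,"z":0,"jaw":0.8},{"rx":0,"ry":0,"rz":0,"x":0,"y":0,"z":0,"jaw":0.8},{"rx":0,"ry":0,"rz":0,"x":0,"y":0,"z":0,"jaw":0.8}]'
python3 - <<'E'
from lev import *
p,c=red(); P=ray(p,c.mean(0),.15); print(len(c),c.mean(0),P,np.linalg.norm(P[:2]-AX),qof(P))
t=grab_frame("top")[...,::-1]; cv2.imwrite("pics/t5.png",cv2.resize(t[120:290,150:410],None,fx=2.5,fy=2.5))
E
```

```text
clock: 22.82
tcp_pos: [0.4884, 0.0049, 0.1305]
orientation: [2.01, 2.412, 0.001]
contact_force: [-0.0, -0.5, 7.2]
grip_width: 0.0213
gripper_force: 41.9
clock: 23.7
tcp_pos: [0.4897, 0.0069, 0.2595]
orientation: [2.005, 2.411, 0.007]
contact_force: [-0.2, -0.4, -0.5]
grip_width: 0.0766
gripper_force: 0.0
clock: 24.45
tcp_pos: [0.487, -0.2328, 0.2549]
orientation: [-2.007, -2.414, -0.0]
contact_force: [0.5, 0.6, 0.0]
grip_width: 0.0771
gripper_force: 0.0
24 [236.33333333 211.54166667] [0.48835922 0.00298561 0.15      ] 0.1159072964586484 0.007611307393549094
```

View pics/t5.png

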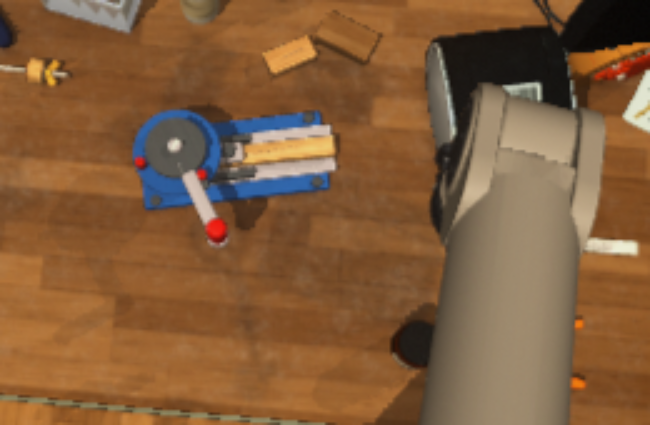

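The lever is at its parking stop (grip at crop (217,231), q≈0.01), the strip lies at (290,150) with its end flush with the bed end, and the bystanders in view are in place. The arm is free with no contact force, so I hand in.

```bash
python3 -c "
from bench import r
print(r.hand_in())"
```

```text
the job is handed in; nothing more can be done
None
```

I handed the job in after about 24.5 s: the strip is at the stop, the nut came up solid, and the lever is parked and released. The hand-in returned no verdict, and I did not measure the pad force directly.

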